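Lock the twin nut box with its rod

ROBOT

A 6-joint arm with a two-finger parallel gripper is mounted at the origin on the work surface. World frame = base frame: x ahead of the robot, y to its left, z up, the work surface at z = 0. Lengths are in m, angles in rad, forces in N, time in s.
With the tool pointing down it reaches from about 0.4 to 0.925 m from the base axis. Payload 3.4 kg.
Tool frame: the origin (TCP) lies on the centre line of the jaws, within the pads' length; the fingertips stand 8 mm ahead of it and the grasp point (between the pads) lies 11 mm behind it; z points along the fingers, y is the direction in which the jaws open and shut (so a half turn about z gives the same grasp; the last joint's range is limited). The gripper opens to 85 mm and grips with 20 to 120 N. Pads are 22 mm wide; open, the fingers measure 114 mm over their backs; the gripper's body (76 mm by 85 mm) begins 54 mm behind the grasp point. The pads swing forward as they close: fully open they stand 13 mm farther back than shut.
Start: joints at [1.109, 0.307, 1.506, -0, 1.328, -0.073], TCP at [0.217, 0.532, 0.239] pointing down, gripper open.
Joint ranges: [-3.12, 3.12], [-1.05, 2.28], [0.14, 2.33], [-1.42, 4.57], [0.1, 2.73], [-2.68, 2.68]. Speed limits (rad/s): [2.57, 2.57, 3.14, 3.14, 3.14, 3.14].

INTERFACE

Orientations are given as a rotation vector (axis times angle).
In Python, from bench import arm gives the robot as it stands. The module is installed in compiled form; this text tells all that it offers.
- The arm moves only by the tool drive_tool, never from a script. Its argument "series" is one flat list of numbers, 5 for each row, row after row: the opening in per cent of the stroke, from 0 (shut) to 100 (fully open), then the shift along the tool's x, y, z in cm, then the turn about the tool's z in rad. A call has 1 to 5 rows; each row shifts and turns the pose as measured when the row begins, along the tool's axes as they then stand; what a row does not reach is not made up. A row lasts 1/12 s, in which the tool goes at most 41.7 mm and 7.16 degrees, less where a joint would pass 70% of its speed; a pose out of reach is approached as far as the arm can. A call is refused whole if a number of a shift passes 4.17 or a number of a turn 0.125, either way. A call with a gripper value outside its range is refused whole. The fingers move at their own pace and stop on an object; "newtons" is the grip in N (left out, the last holds). Time passes only in rows, so rows that do not move let the fingers close. It gives the time, the measured TCP pose, the force and the opening at its end, in the units of the state.
- arm.get_state(): the state, without advancing time (a new reading comes with each control period).
- arm.get_image(name): name is "side" or "top" or "wrist"; returns a dict with "color" (480x640x3 uint8, red, green, blue), "depth" (480x640 float32, m along the optical axis (not along the pixel's ray), 0 where there is no reading), "mtx" (3x3 intrinsics, pixels), "rvec" (rotation vector, rad) and "tvec" (3), from world to camera coordinates, as OpenCV has them. Camera axes: x right, y down, z forward; pixel columns grow to the right and rows downward; lengths in m; the calibration is good to about 2 mm. A picture is of the moment at which its call begins.
- arm.finish_job(): hands the job in, once; it reports no verdict.
The state is a dict: "clock": time; "qpos": joint angles; "joint_velocities": joint speeds; "tau": joint torques, N m; "tcp_pos": TCP position; "eef_rot": TCP orientation; "ft_force": force on the tool from outside, world axes, zero at the start; "moment": the same for the moment, N m; "grip_width": finger opening in m.
Only numpy, scipy, OpenCV 4.12 (cv2) and the standard library are available. Lean on these libraries where they do the work, as an engineer would, in place of code of your own. Each camera call takes 0.05 s, during which the arm holds its last target. There are 200 camera calls.

TASK

Lock up the twin nut box for the night: shut both lids fully, then take the red-headed locking rod from its rest and thread it from either side through all five eyes in a row on the box, pushing it fully home so that its head meets the outer eye. Leave the rod there and do not disturb the jars, cartons, bowl, can and scoop around it.

Things in the scene. Friction and masses are not known exactly. Their poses are not given: they have to be found in the camera images.
- nutbox: fixed wooden box, two bins, 130 (x) x 148 (y) x 95 mm high; origin under its centre, y along the row of eyes, +x away from the hinges (yaw up to 0.25 rad). Three fixed steel eyes at x = +50, y = -70, 0, +70 mm: upright plates 28 mm square, 8 mm thick, with a 16 mm hole along y centred 118 mm above the counter; tops at 132 mm. Outer faces of the outer eyes: y = -74 and +74 mm
- mid_eye (a point): centre of the hole of the middle fixed eye; its frame is parallel to the nut box's, y is the common axis of the five holes when both lids are shut
- lid_left (a joint): hinge of the yellow lid on the box's +y side, rad: 0 = shut (level), grows as it opens, at most 1.5 (nearly upright). Stiff: the lid stays where left and takes about 1 N at its edge to move. Lid: 128 mm from hinge to edge, 58 mm wide, 6 mm thick (lower face in the hinge plane), hinged on the robot's side, so it is shut by pushing its outer face away from the robot and down
- lid_right (a joint): hinge of the green lid over the bin on the nut box's -y side; same lid, same meaning
- lid_left_hinge (a point): middle of the yellow lid's hinge line, fixed in the nut box at x = -65, y = +35, z = 95 mm; its x axis runs along the lid to its free edge, z out of its outer face, y along the hinge
- lid_right_hinge (a point): the same for the green lid, at y = -35 mm
- lid_left_eye (a point): centre of the 16 mm hole in the steel eye on the yellow lid (plate 28 mm square, 8 mm thick, standing on the middle of the outer face's width, hole 115 mm from the hinge and 23 mm above the lid's lower face); with the lid shut it lines up with the fixed eyes at y = +35 mm
- lid_right_eye (a point): the same on the green lid, at y = -35 mm when shut
- rod: loose locking rod, 200 mm, about 100 g: steel shaft 10 mm thick, 166 mm long, last 8 mm tapered to 5 mm; red cylindrical head 18 mm thick, 34 mm long. Origin on the axis where head and shaft meet; +x along the shaft to the tip, head at x = -34 to 0 mm. Lies level in its rest, axis 60 mm above the counter, tip to the left (+y within 0.45 rad). Home: origin at an outer face of the row of eyes
- rod_tip (a point): tip of the rod, 166 mm from its origin
- rod_head (a point): middle of the red head on its axis, 17 mm behind its origin
- rest: black rod rest fixed to the counter: base 130 x 70 x 8 mm, two forked posts 10 mm thick at x = -45 and +45 mm, 65 mm high, 34 mm wide, slot 16 mm wide, open at the top; origin under its centre, x along the rod. It may stand right or left of the nut box
- tray: shallow aluminium tray fixed to the counter, 130 x 170 x 28 mm, at the place where the rest is not; bystander, origin under its centre
- jar_a: amber glass jar, yellow cap, 68 mm across, 100 mm high, standing on the counter beyond the nut box; bystander, origin at the centre of its foot
- jar_b: second jar like jar_a, bystander
- carton_a: red date carton lying flat, 150 x 90 x 38 mm, bystander, origin under its centre
- carton_b: yellow date carton lying flat, 150 x 90 x 38 mm, bystander, origin under its centre
- bowl: blue ceramic bowl, 100 mm across, 40 mm high, bystander, origin at the centre of its foot
- can: green can, 60 mm across, 60 mm high, bystander, origin at the centre of its foot
- scoop: small steel scoop, 124 mm long, 22 mm high, lying in the tray, bystander, origin near its middle

How it is judged:
On the way, in this order (a step that is already met when the one before it is completed fails the run):
1. both lids are shut (value of joint each of lid_left, lid_right below 0.04 rad), for 0.2 s.
2. with both lids shut, the rod has been lifted clear of its rest (all of step 1 and height (world z) of each of rod, rod_tip above 0.085 m), for 0.1 s.
3. the rod has entered the row of eyes up to the middle one (all of step 1 and distance between rod_tip and mid_eye below 0.025 m and angle between the x axis of rod and the y axis of nutbox, either way round below 0.15 rad).
At the end, for the whole second after the job is handed in: Both lids shut (within 0.04 rad); the rod at rest through all five eyes, its shaft within 9 mm of their axis at both ends, its tip out of the far outer eye and its head within 6 mm of the near outer eye; nothing held (all of step 1 and x of rod in the frame of mid_eye between -0.009 and 0.009 m and z of rod in the frame of mid_eye between -0.009 and 0.009 m and x of rod_tip in the frame of mid_eye between -0.009 and 0.009 m and z of rod_tip in the frame of mid_eye between -0.009 and 0.009 m and ((y of rod in the frame of mid_eye between -0.08 and -0.0715 m and y of rod_tip in the frame of mid_eye above 0.08 m) or (y of rod in the frame of mid_eye between 0.0715 and 0.08 m and y of rod_tip in the frame of mid_eye below -0.08 m)) and linear speed of rod below 0.02 m/s); the robot touches nothing.
It fails at once if a jar, carton, the bowl, the can or the scoop is pushed more than 40 mm or toppled (distance of any of jar_a, jar_b, carton_a, carton_b, bowl, can, scoop from where it was at the start of the episode above 0.04 m or angle between any of jar_a, jar_b, carton_a, carton_b, bowl, can, scoop's own z axis and vertical above 0.5 rad).
It also fails if it takes over 64 s, if anything falls off the work surface, if the arm or the gripper's body presses on something with over 40 N, if the wrist force passes 120 N, or if a joint passes its speed limit or range.

## Working session

There is one attempt and no reset: what is moved stays moved. The work goes in short steps, Python scripts to look and compute and a tool call to move; the robot and the scene stay as the last step left them, time stands still between calls to the robot, and variables do not carry over. Pictures are saved under pics/ and viewed, about 8 in all and at most 12, crops included, and the job is handed in when it is done.

Besides the shell and the picture viewer there is one more tool, called after "Call:" by a JSON object that holds its "fn" and its "kwargs". drive_tool: Moves the arm, as the interface text tells. Its arguments: {"type":"object","properties":{"series":{"type":"array"},"newtons":{"type":"number"}},"required":["series"]}

```bash
mkdir -p pics
cat > h.py <<'E'
import numpy as np, cv2
from bench import arm
def shot(n,f=None):
    d=arm.get_image(n)
    if f: cv2.imwrite('pics/'+f,d['color'][:,:,::-1]); np.savez('pics/'+f+'.npz',**d)
    return d
def cloud(d):
    K=d['mtx'];R=cv2.Rodrigues(np.array(d['rvec']))[0];t=np.array(d['tvec']).ravel()
    v,u=np.mgrid[:480,:640];z=d['depth']
    P=np.stack([(u-K[0,2])/K[0,0]*z,(v-K[1,2])/K[1,1]*z,z],-1)
    W=(P-t)@R
    W[z==0]=np.nan
    return W
def st():
    s=arm.get_state();R=cv2.Rodrigues(np.array(s['eef_rot']))[0]
    return s,np.array(s['tcp_pos']),R
E
python3 - <<'E'
from h import *
np.set_printoptions(precision=4,suppress=True)
for n in('top','side'):
    d=shot(n,n+'0.png');R=cv2.Rodrigues(np.array(d['rvec']))[0];print(n,d['mtx'].round(1).tolist(),-R.T@np.array(d['tvec']).ravel(),R[2])
s,p,R=st();print(s);print(R)
E
```

```text
top [[451.6, 0.0, 322.4], [0.0, 451.6, 242.7], [0.0, 0.0, 1.0]] [ 0.4684 -0.0023  1.1604] [ 0.0628 -0.0065 -0.998 ]
side [[464.6, 0.0, 321.5], [0.0, 464.6, 236.2], [0.0, 0.0, 1.0]] [ 0.4936 -0.7763  0.856 ] [ 0.063   0.7141 -0.6972]
{'clock': 0.1, 'qpos': array([ 1.1095,  0.3075,  1.5075, -0.    ,  1.3284, -0.0735]), 'joint_velocities': array([ 0.0017, -0.0001, -0.0035, -0.0004,  0.0009, -0.0002]), 'tau': array([  0.0007, -45.8529, -25.2609,   0.    ,   0.0055,  -0.    ]), 'tcp_pos': array([0.2172, 0.5317, 0.2385]), 'eef_rot': array([-0.6052, -3.0823,  0.0028]), 'ft_force': array([ 0.2411, -0.1618,  0.3534]), 'moment': array([-0.0054,  0.0442, -0.0658]), 'grip_width': 0.085773357679473}
[[-0.9258  0.3781 -0.0008]
 [ 0.3781  0.9258 -0.0017]
 [ 0.0001 -0.0019 -1.    ]]
```

View pics/top0.png

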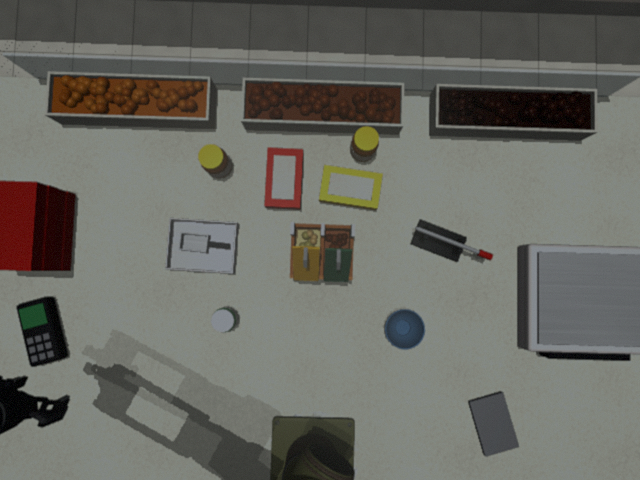

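View pics/side0.png

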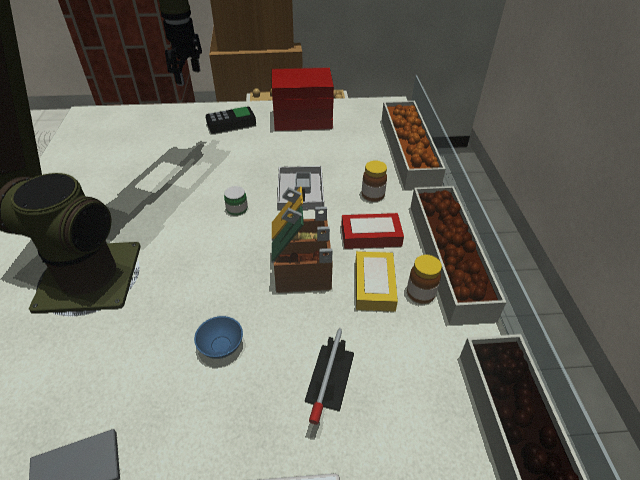

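Top view: the box is at about (322,252), both lids are open and hinged on the robot side (image bottom). The rest is on the right at (438,241), with the red head at (485,255) and the tip pointing left. The tray is on the left at (203,247).

```bash
python3 - <<'E'
from h import *
np.set_printoptions(precision=4,suppress=True)
for n in('top','side'):
    d=dict(np.load(f'pics/{n}0.png.npz'));W=cloud(d);c=d['color'].astype(int);r,g,b=c[...,0],c[...,1],c[...,2]
    roi=lambda x0,x1,y0,y1,z0,z1:(W[...,0]>x0)&(W[...,0]<x1)&(W[...,1]>y0)&(W[...,1]<y1)&(W[...,2]>z0)&(W[...,2]<z1)
    print(n)
    m=roi(.3,.65,-.48,-.17,.045,.09)
    q=W[m];red=m&(r>2*g)&(r>90)
    print('rod all',len(q),'red',red.sum(),W[red].mean(0),np.ptp(W[red],0), W[red][:,2].max())
    xy=q[:,:2]-q[:,:2].mean(0);v=np.linalg.svd(xy,full_matrices=False)[2][0];print('dir',v,'c',q.mean(0),'ext',(xy@v).min(),(xy@v).max(),'perp',np.ptp(xy@[-v[1],v[0]]))
    m=roi(.3,.65,-.48,-.17,.055,.068);q=W[m][:,:2];vx,vy,x,y=cv2.fitLine(q.astype(np.float32),cv2.DIST_HUBER,0,.001,.001).ravel();print('shaftline',vx,vy,x,y)
    m=roi(.3,.6,-.12,.15,.085,.102);q=W[m];print('box rim',len(q),cv2.minAreaRect(q[:,:2].astype(np.float32)))
    m=roi(.3,.6,-.12,.15,.02,.25);q=W[m];print('box all',cv2.minAreaRect(q[:,:2].astype(np.float32)),q[:,2].max())
    hsv=cv2.cvtColor(d['color'],cv2.COLOR_RGB2HSV)
    for nm,lo,hi in(('green',45,95),('yel',15,32)):
        k=roi(.35,.55,-.1,.13,.1,.26)&(hsv[...,0]>=lo)&(hsv[...,0]<=hi)&(hsv[...,1]>100)
        p=W[k]
        if len(p)>20:
            cc=np.median(p,0);p=p[np.linalg.norm(p-cc,axis=1)<.12];nn=np.linalg.svd(p-p.mean(0),full_matrices=False)[2][2];print(nm,len(p),p.mean(0),p.min(0),p.max(0),'n',nn)
    e=roi(.42,.6,-.12,.15,.12,.14)&(hsv[...,1]<60);print('steel',e.sum());
    nl,lab,stt,ce=cv2.connectedComponentsWithStats(e.astype(np.uint8))
    for i in range(1,nl):print(stt[i],W[lab==i].mean(0))
E
python3 -c "
import cv2;a=cv2.imread('pics/side0.png')[150:310,230:450];b=cv2.imread('pics/top0.png')[200:300,260:500]
import numpy as np
a=cv2.resize(a,None,fx=3.4,fy=3.4,interpolation=2);cv2.imwrite('pics/c1.png',a)"
```

```text
top
rod all 504 red 58 [ 0.521  -0.4061  0.0676] [0.0191 0.0279 0.0104] 0.07133528904048086
dir [-0.3368 -0.9416] c [ 0.5475 -0.3304  0.0635] ext -0.10176917348224512 0.09731513240831324 perp 0.03475808592799985
shaftline 0.3390997 0.9407504 0.54817057 -0.32865527
box rim 633 ((0.5129968523979187, -0.007753141224384308), (0.14783556759357452, 0.1349862813949585), 89.60308837890625)
box all ((0.5131324529647827, -0.00773196667432785), (0.1479557454586029, 0.13498175144195557), 89.75263214111328) 0.2258056414326129
yel 789 [0.4842 0.0271 0.1562] [ 0.4464 -0.0018  0.1001] [0.5211 0.0564 0.208 ] n [ 0.8294 -0.0044 -0.5586]
steel 275
[290 222   5  13  46] [0.5648 0.0619 0.1312]
[321 223   4  13  49] [ 0.5651 -0.0081  0.1319]
[351 224   4  13  44] [ 0.564  -0.0775  0.1307]
[324 269  25   8 134] [ 0.4652 -0.0415  0.1297]
[348 269   2   2   2] [ 0.4737 -0.0696  0.1394]
side
rod all 860 red 161 [ 0.52   -0.4077  0.0672] [0.0246 0.0324 0.0089] 0.07143078207716212
dir [-0.3354 -0.9421] c [ 0.5443 -0.3397  0.0632] ext -0.11146447624302287 0.0896492296667944 perp 0.03487677845900021
shaftline 0.3
[... 211 characters left out ...]
3), (0.15434405207633972, 0.13285593688488007), 89.79415130615234) 0.22515060018291105
green 27 [ 0.5137 -0.0442  0.2034] [ 0.4869 -0.0704  0.1661] [ 0.5168 -0.0142  0.2076] n [-0.8115  0.0044  0.5844]
yel 430 [0.4797 0.021  0.1511] [ 0.4468 -0.0482  0.1007] [0.5199 0.0565 0.2136] n [-0.8315  0.0248  0.555 ]
steel 208
[315 207  12   6  61] [0.5641 0.0603 0.1295]
[317 227  13   8  68] [ 0.5636 -0.0102  0.1296]
[278 234   1   1   1] [ 0.4619 -0.0146  0.126 ]
[281 240   1   2   2] [ 0.4687 -0.0478  0.1376]
[281 249   1   3   3] [ 0.4681 -0.0722  0.1328]
[284 248   1   1   1] [ 0.4748 -0.0719  0.1382]
[319 249  14   7  68] [ 0.5633 -0.0798  0.13  ]
[278 252   3   2   4] [ 0.4632 -0.0712  0.1236]
```

View pics/c1.png

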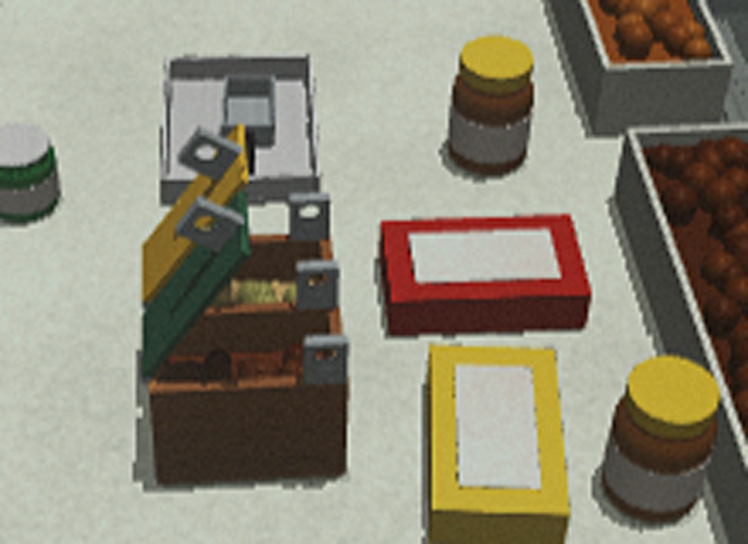

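Box centre is about (0.514, -0.0085) with yaw near 0, and both lids stand at about 1 rad. The fully open fingers straddle the lid eyes, so one push can shut both lids.

```bash
cat >> h.py <<'E'
def wrap(a): return (a+np.pi)%(2*np.pi)-np.pi
def plan(pts,op,maxs=.040,maxt=.12):
    """pts: list of (x,y,z,yaw_of_tool_x); prints rows, 5 per call; level tool assumed; yaw drops with positive turn"""
    s,p,R=st();yaw=np.arctan2(R[1,0],R[0,0]);rows=[]
    for x,y,z,ty in pts:
        dp=np.array([x,y,z])-p;dy=wrap(ty-yaw)
        n=max(int(np.ceil(max(np.linalg.norm(dp)/maxs,abs(dy)/maxt))),1)
        for i in range(n):
            r=(np.array([x,y,z])-p)/(n-i);t=round(-wrap(ty-yaw)/(n-i),3)
            c,q=np.cos(yaw),np.sin(yaw)
            l=np.round(100*np.array([c*r[0]+q*r[1], q*r[0]-c*r[1], -r[2]]),2)
            rows.append([op,*l.tolist(),t])
            p=p+np.array([c*l[0]+q*l[1],q*l[0]-c*l[1],-l[2]])/100;yaw-=t
    for i in range(0,len(rows),5):print([float('%g'%v) for r in rows[i:i+5] for v in r])
    return rows
E
python3 - <<'E'
from h import *
plan([(.40,-.0085,.21,np.pi)],100)
E
```

```text
[100.0, -2.49, -2.87, 0.19, -0.026, 100.0, -2.41, -2.94, 0.19, -0.026, 100.0, -2.34, -3.0, 0.19, -0.026, 100.0, -2.26, -3.06, 0.19, -0.026, 100.0, -2.18, -3.12, 0.19, -0.026]
[100.0, -2.1, -3.17, 0.19, -0.026, 100.0, -2.01, -3.23, 0.19, -0.026, 100.0, -1.93, -3.28, 0.19, -0.026, 100.0, -1.84, -3.32, 0.19, -0.026, 100.0, -1.76, -3.37, 0.19, -0.026]
[100.0, -1.67, -3.42, 0.19, -0.026, 100.0, -1.58, -3.46, 0.19, -0.025, 100.0, -1.49, -3.5, 0.19, -0.026, 100.0, -1.4, -3.53, 0.19, -0.025, 100.0, -1.31, -3.56, 0.19, -0.026]
```

Run:
```python
from h import *
plan([(.42,.25,.23,2.95),(.425,-.0085,.215,np.pi)],100)
```

```text
[100.0, -3.27, -2.05, 0.09, -0.022, 100.0, -3.22, -2.12, 0.09, -0.022, 100.0, -3.18, -2.19, 0.1, -0.022, 100.0, -3.13, -2.26, 0.09, -0.022, 100.0, -3.08, -2.32, 0.1, -0.022]
[100.0, -3.02, -2.39, 0.09, -0.022, 100.0, -2.97, -2.46, 0.1, -0.021, 100.0, -2.92, -2.52, 0.09, -0.022, 100.0, -2.87, -2.58, 0.1, -0.021, 100.0, -0.77, -3.61, 0.21, -0.027]
[100.0, -0.68, -3.63, 0.21, -0.027, 100.0, -0.58, -3.65, 0.22, -0.028, 100.0, -0.47, -3.66, 0.21, -0.027, 100.0, -0.38, -3.68, 0.22, -0.028, 100.0, -0.27, -3.68, 0.21, -0.027]
[100.0, -0.17, -3.69, 0.22, -0.028]
```

Call:
{"fn": "drive_tool", "kwargs": {"series": [100,-3.3,-2.0,0.1,-0.022,100,-3.2,-2.1,0.1,-0.022,100,-3.2,-2.2,0.1,-0.022,100,-3.1,-2.3,0.1,-0.022,100,-3.1,-2.3,0.1,-0.022]}}

```text
clock: 0.52
tcp_pos: [0.3292, 0.3776, 0.2303]
eef_rot: [-0.406, -3.111, 0.0]
ft_force: [0.7, 0.5, 0.5]
grip_width: 0.0855
```

Call:
{"fn": "drive_tool", "kwargs": {"series": [100,-3.0,-2.4,0.1,-0.022,100,-3.0,-2.5,0.1,-0.022,100,-2.9,-2.5,0.1,-0.022,100,-2.9,-2.6,0.1,-0.022,100,-0.8,-3.6,0.2,-0.027]}}

```text
clock: 0.93
tcp_pos: [0.4302, 0.2091, 0.2227]
eef_rot: [-0.215, -3.132, -0.0]
ft_force: [1.3, 0.4, 0.8]
grip_width: 0.0851
```

Run:
```python
from h import *
print(st()[1])
plan([(.425,-.0085,.215,np.pi)],100)
```

```text
[0.43024918 0.20911104 0.2227288 ]
[100.0, -0.41, -3.6, 0.13, -0.023, 100.0, -0.33, -3.61, 0.13, -0.023, 100.0, -0.24, -3.62, 0.13, -0.023, 100.0, -0.16, -3.63, 0.13, -0.023, 100.0, -0.07, -3.63, 0.13, -0.023]
[100.0, 0.01, -3.63, 0.12, -0.022]
```

Call:
{"fn": "drive_tool", "kwargs": {"series": [100,-0.2,-3.6,0.1,-0.023,100,-0.2,-3.6,0.1,-0.023,100,-0.2,-3.6,0.1,-0.023,100,-0.1,-3.6,0.2,-0.023,100,0,-3.6,0.2,-0.023]}}

```text
clock: 1.35
tcp_pos: [0.4212, 0.0202, 0.2139]
eef_rot: [-0.025, -3.138, 0.001]
ft_force: [0.3, -0.2, 0.4]
grip_width: 0.0854
```

Call:
{"fn": "drive_tool", "kwargs": {"series": [100,0,-2.8,0.5,-0.02,100,0,0,1.0,0]}}

```text
clock: 1.52
tcp_pos: [0.4208, -0.0148, 0.1995]
eef_rot: [0.002, -3.141, 0.007]
ft_force: [0.9, 1.0, 0.7]
grip_width: 0.0853
```

Run:
```python
from h import *
print(st()[1],st()[2]);shot('wrist','w1.png')
plan([(.475,-.0085,.186,np.pi)],100)
```

```text
[ 0.42076587 -0.01477274  0.19951099] [[-9.99999082e-01 -1.15484179e-03 -7.08840197e-04]
 [-1.15184601e-03  9.99990465e-01 -4.21226666e-03]
 [ 7.13697939e-04 -4.21144632e-03 -9.99990877e-01]]
[100.0, -2.8, 0.23, 0.56, -0.0, 100.0, -2.81, 0.22, 0.57, -0.0]
```

View pics/w1.png

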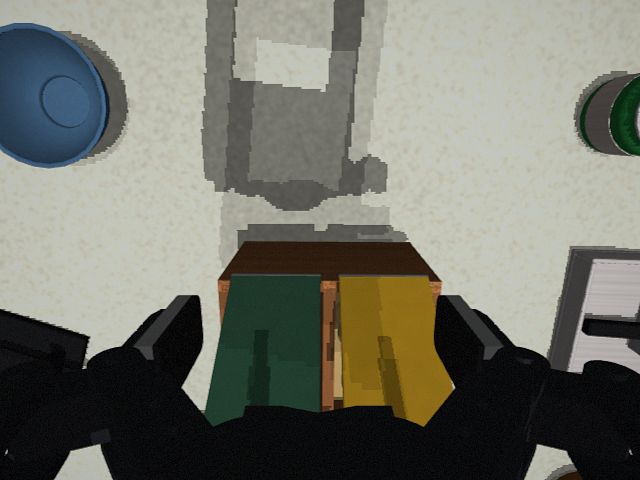

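Both lids sit between the fingers. The gap between the lids is at column 331 and the finger midline at 319, so I need about +6 mm in y, which matches the plan.

Call:
{"fn": "drive_tool", "kwargs": {"series": [100,0,0.3,0.2,0,100,0,0.3,0.2,0,100,-1.5,0.1,0.4,0]}}

```text
clock: 1.82
tcp_pos: [0.43, -0.0052, 0.1882]
eef_rot: [-0.006, -3.131, 0.001]
ft_force: [-1.0, 0.2, 0.3]
grip_width: 0.0851
```

Run:
```python
from h import *
print(st()[1])
pts=[]
for th in(1.0,.85,.7,.55,.4,.25,.1,.0):
    s=.110-.004*(1-th)
    pts.append((.449+s*np.cos(th)-.006*np.sin(th)-.011,-.0085,.095+s*np.sin(th)+.006*np.cos(th)-.005,np.pi))
    print(np.round(pts[-1],3))
plan(pts,100,maxs=.02)
```

```text
[ 0.42999121 -0.00523534  0.18816326]
[ 0.492 -0.008  0.186  3.142]
[ 0.506 -0.008  0.176  3.142]
[ 0.517 -0.008  0.165  3.142]
[ 0.527 -0.008  0.152  3.142]
[ 0.535 -0.008  0.137  3.142]
[ 0.54  -0.008  0.122  3.142]
[ 0.543 -0.008  0.107  3.142]
[ 0.544 -0.008  0.096  3.142]
[100.0, -1.56, -0.08, 0.06, -0.001, 100.0, -1.56, -0.08, 0.06, -0.001, 100.0, -1.56, -0.08, 0.06, -0.001, 100.0, -1.56, -0.07, 0.06, -0.001, 100.0, -1.33, -0.0, 0.96, 0.0]
[100.0, -1.17, -0.0, 1.15, 0.0, 100.0, -0.97, -0.01, 1.3, 0.0, 100.0, -0.77, 0.0, 1.42, 0.0, 100.0, -0.54, 0.0, 1.52, 0.0, 100.0, -0.31, 0.0, 1.57, 0.0]
[100.0, -0.07, 0.0, 1.06, 0.0]
```

Call:
{"fn": "drive_tool", "kwargs": {"series": [100,-1.5,-0.3,0,0,100,-1.6,0,0,0,100,-1.6,0,0,0,100,-1.6,0,0.3,0]}}

```text
clock: 2.15
tcp_pos: [0.4951, -0.0042, 0.1845]
eef_rot: [0.008, -3.128, 0.003]
ft_force: [-2.0, -7.2, -2.6]
grip_width: 0.0854
```

Call:
{"fn": "drive_tool", "kwargs": {"series": [100,-1.3,0,1.0,0,100,-1.2,0,1.1,0,100,-1.0,0,1.3,0,100,-0.8,0,1.4,0]}}

```text
clock: 2.48
tcp_pos: [0.547, -0.005, 0.1381]
eef_rot: [0.026, -3.136, 0.021]
ft_force: [-1.0, -4.8, 1.6]
grip_width: 0.0859
```

Run:
```python
from h import *
print(st()[1],st()[0]['ft_force']);shot('side','s1.png')
cv2.imwrite('pics/s1c.png',cv2.resize(cv2.imread('pics/s1.png')[100:320,200:440],None,fx=2.5,fy=2.5))
```

```text
[ 0.54697283 -0.00496389  0.13811266] [-0.9775515  -4.75330218  1.64681146]
```

View pics/s1c.png

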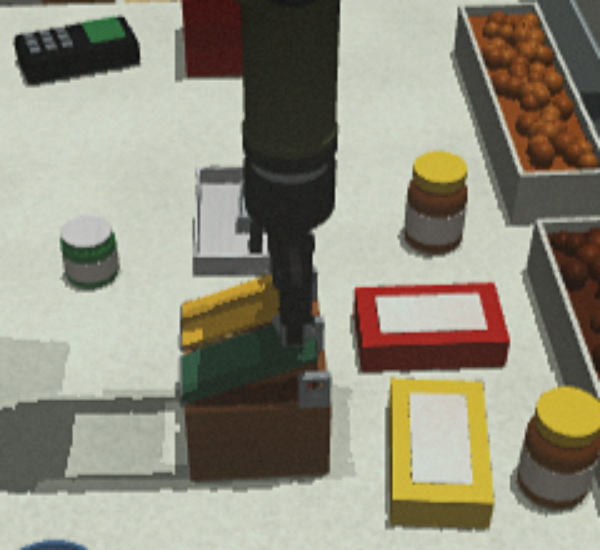

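Both lids are following the fingers, but one finger rubs a lid eye (Fy about -5 N). I'll shift -y a little and carry on down.

Call:
{"fn": "drive_tool", "kwargs": {"series": [100,0,-0.35,0.4,0,100,0.3,-0.2,1.2,0,100,0.2,0,1.2,0]}}

```text
clock: 2.78
tcp_pos: [0.5497, -0.0083, 0.1085]
eef_rot: [-0.034, 3.14, -0.021]
ft_force: [1.4, 0.5, 1.2]
grip_width: 0.0853
```

Call:
{"fn": "drive_tool", "kwargs": {"series": [100,0,0,0.7,0,100,0,0,0.5,0]}}

```text
clock: 2.95
tcp_pos: [0.5503, -0.007, 0.0956]
eef_rot: [-0.038, 3.14, -0.02]
ft_force: [-6.3, -4.0, 41.3]
grip_width: 0.0848
```

Call:
{"fn": "drive_tool", "kwargs": {"series": [100,0,0,-0.3,0,100,0,0,-2,0,100,0,0,-4,0,100,0,0,-4,0]}}

```text
clock: 3.28
tcp_pos: [0.5441, -0.0032, 0.1928]
eef_rot: [0.042, -3.121, 0.015]
ft_force: [1.3, -0.4, -0.1]
grip_width: 0.0853
```

Run:
```python
from h import *
np.set_printoptions(precision=4,suppress=True)
print(st()[1])
d=shot('side','s2.png');W=cloud(d);hsv=cv2.cvtColor(d['color'],cv2.COLOR_RGB2HSV)
for nm,lo,hi,a,b in(('green',45,95,-.07,-.015),('yel',15,32,-.001,.054)):
    m=(W[...,0]>.455)&(W[...,0]<.57)&(W[...,1]>a)&(W[...,1]<b)&(W[...,2]>.09)&(W[...,2]<.112)&(hsv[...,0]>=lo)&(hsv[...,0]<=hi)&(hsv[...,1]>90)
    p=W[m];print(nm,len(p),p.min(0),p.max(0),'slope',np.linalg.lstsq(np.c_[p[:,:2],np.ones(len(p))],p[:,2],rcond=None)[0], np.median(p[:,2]))
plan([(.55,-.15,.24,2.2),(.522,-.405,.17,1.227)],100)
```

```text
[ 0.5441 -0.0032  0.1928]
green 69 [ 0.4555 -0.0698  0.0983] [ 0.5698 -0.0155  0.1046] slope [ 0.0009 -0.0123  0.1005] 0.10153359588019685
yel 678 [ 0.4558 -0.001   0.0948] [0.5695 0.0539 0.1109] slope [0.0022 0.0075 0.1   ] 0.10131936999430281
[100.0, 0.03, -1.63, -0.43, 0.108, 100.0, -0.14, -1.62, -0.43, 0.108, 100.0, -0.31, -1.6, -0.43, 0.108, 100.0, -0.49, -1.56, -0.43, 0.107, 100.0, -0.65, -1.49, -0.43, 0.108]
[100.0, -0.81, -1.42, -0.43, 0.107, 100.0, -0.95, -1.32, -0.43, 0.108, 100.0, -1.09, -1.21, -0.43, 0.107, 100.0, -1.21, -1.09, -0.43, 0.108, 100.0, -2.11, -1.92, 0.78, 0.108]
[100.0, -2.3, -1.68, 0.78, 0.108, 100.0, -2.47, -1.42, 0.78, 0.108, 100.0, -2.61, -1.15, 0.78, 0.108, 100.0, -2.72, -0.86, 0.78, 0.108, 100.0, -2.79, -0.56, 0.77, 0.108]
[100.0, -2.84, -0.26, 0.78, 0.108, 100.0, -2.85, 0.05, 0.77, 0.108, 100.0, -2.83, 0.36, 0.78, 0.109]
```

Both lids are shut: slopes are about 0.002 rad and the outer faces are at z = 0.101. On to the rod.

Call:
{"fn": "drive_tool", "kwargs": {"series": [100,0,-1.6,-0.5,0.108,100,-0.1,-1.6,-0.5,0.108,100,-0.3,-1.6,-0.5,0.108,100,-0.5,-1.6,-0.5,0.108,100,-0.7,-1.5,-0.5,0.108]}}

```text
clock: 3.75
tcp_pos: [0.5529, -0.0812, 0.2345]
eef_rot: [0.814, 3.025, -0.011]
ft_force: [0.4, 0.1, 0.2]
grip_width: 0.0852
```

Call:
{"fn": "drive_tool", "kwargs": {"series": [100,-0.8,-1.4,-0.4,0.108,100,-1.0,-1.3,-0.4,0.108,100,-1.1,-1.2,-0.4,0.108,100,-1.2,-1.1,-0.4,0.108,100,-2.1,-1.9,0.6,0.108]}}

```text
clock: 4.17
tcp_pos: [0.5507, -0.1743, 0.249]
eef_rot: [1.618, 2.675, 0.0]
ft_force: [0.5, 0.2, 0.8]
grip_width: 0.0856
```

Call:
{"fn": "drive_tool", "kwargs": {"series": [100,-2.3,-1.7,0.7,0.108,100,-2.5,-1.4,0.7,0.108,100,-2.6,-1.2,0.7,0.108,100,-2.7,-0.9,0.7,0.108,100,-2.8,-0.6,0.7,0.108]}}

```text
clock: 4.58
tcp_pos: [0.5294, -0.3187, 0.2155]
eef_rot: [2.293, 2.119, 0.014]
ft_force: [0.0, 1.1, 0.5]
grip_width: 0.0852
```

Run:
```python
from h import *
print(st()[1])
plan([(.5205,-.407,.17,1.227)],100,maxs=.03,maxt=.1)
```

```text
[ 0.52942109 -0.31865568  0.21551301]
[100.0, -2.22, -0.05, 1.14, 0.066, 100.0, -2.22, 0.1, 1.14, 0.066, 100.0, -2.2, 0.24, 1.14, 0.067, 100.0, -2.19, 0.39, 1.13, 0.066]
```

Call:
{"fn": "drive_tool", "kwargs": {"series": [100,-2.2,0,1.1,0.066,100,-2.2,0.1,1.1,0.066,100,-2.2,0.2,1.1,0.067,100,-2.0,0.4,1.1,0.066]}}

```text
clock: 4.92
tcp_pos: [0.5219, -0.4103, 0.1714]
eef_rot: [2.565, 1.777, 0.02]
ft_force: [0.4, -0.5, 0.2]
grip_width: 0.0851
```

Call:
{"fn": "drive_tool", "kwargs": {"series": [100,0,0,0,0]}}

```text
clock: 5.0
tcp_pos: [0.5208, -0.4133, 0.1687]
eef_rot: [2.571, 1.772, 0.017]
ft_force: [-0.2, 0.4, -0.8]
grip_width: 0.0852
```

Run:
```python
from h import *
np.set_printoptions(precision=4,suppress=True)
s,p,R=st();print(p,R)
d=shot('wrist','w2.png');W=cloud(d)
m=(W[...,0]>.5)&(W[...,0]<.62)&(W[...,1]>-.44)&(W[...,1]<-.22)&(W[...,2]>.062)&(W[...,2]<.0665)
q=W[m][:,:2].astype(np.float32);print(len(q),q.min(0),q.max(0));vx,vy,x,y=cv2.fitLine(q,cv2.DIST_HUBER,0,.001,.001).ravel()
print('yaw',np.arctan2(vy,vx),'x at y=-.407',x+(-.407-y)*vx/vy,'at tip',x+(-.235-y)*vx/vy)
```

```text
[ 0.5208 -0.4133  0.1687] [[ 0.3561  0.9342  0.0202]
 [ 0.9345 -0.3559 -0.0098]
 [-0.002   0.0223 -0.9997]]
4028 [ 0.5079 -0.425 ] [ 0.5682 -0.2827]
yaw 1.2306461 x at y=-.407 0.5206136 at tip 0.5814854
```

View pics/w2.png

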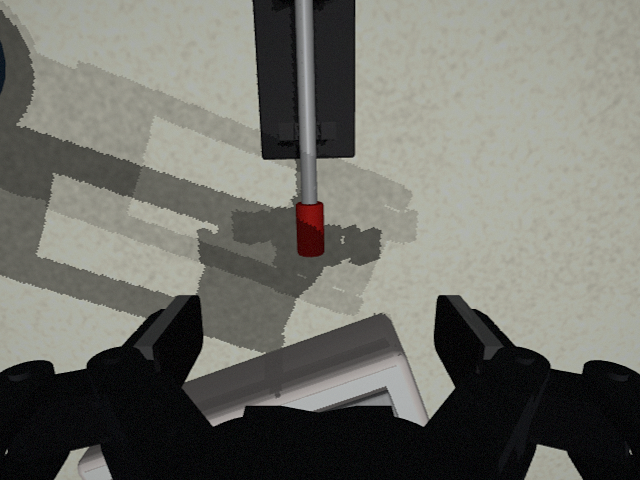

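The red head is at pixel (310,230), the rod axis runs along tool x, and a grey appliance stands behind it. I'll check the head centroid and the clearance to the appliance.

Run:
```python
from h import *
np.set_printoptions(precision=4,suppress=True)
d=dict(np.load('pics/w2.png.npz'));W=cloud(d);c=d['color'].astype(int)
m=(c[...,0]>2.5*c[...,1])&(c[...,0]>70)&(W[...,2]>.055)&(W[...,2]<.08)
q=W[m];u=np.array([np.cos(1.2306),np.sin(1.2306)]);t=q[:,:2]@u
print(len(q),q.mean(0),t.min(),t.max(),q[:,2].max(),'mid',(t.min()+t.max())/2,'t of (.5206,-.407)',np.array([.5206,-.407])@u)
d=dict(np.load('pics/top0.png.npz'));W=cloud(d);m=(W[...,1]<-.43)&(W[...,1]>-.9)&(W[...,0]>.3)&(W[...,0]<.6)&(W[...,2]>.02);q=W[m];print(np.nanpercentile(q,[0,2,50,98,100],axis=0))
plan([(.520,-.4085,.12,1.2306),(.520,-.4085,.050,1.2306)],100,maxs=.03)
```

```text
543 [ 0.5246 -0.3982  0.0672] -0.21313301162265064 -0.19331382067848876 0.07044477710275426 mid -0.2032234161505697 t of (.5206,-.407) -0.2099647605517794
[[ 0.3    -0.7844  0.02  ]
 [ 0.3049 -0.7682  0.0338]
 [ 0.4248 -0.6293  0.0768]
 [ 0.5455 -0.5091  0.0816]
 [ 0.5514 -0.5068  0.0854]]
[100.0, 0.12, -0.1, 2.47, -0.011, 100.0, 0.13, -0.11, 2.48, -0.01, 100.0, 0.0, 0.0, 2.33, -0.0, 100.0, 0.0, 0.0, 2.33, -0.0, 100.0, 0.0, 0.0, 2.34, -0.0]
```

Call:
{"fn": "drive_tool", "kwargs": {"series": [100,0.2,-0.1,2.4,-0.011,100,0.1,-0.1,2.4,-0.01,100,0,0,2.3,0,100,0,0,2.3,0,100,0,0,1.5,0]}}

```text
clock: 5.47
tcp_pos: [0.5293, -0.4075, 0.0651]
eef_rot: [2.532, 1.806, 0.029]
ft_force: [0.0, 0.3, 0.5]
grip_width: 0.0851
```

Call:
{"fn": "drive_tool", "kwargs": {"series": [100,0,0,0,0]}}

```text
clock: 5.55
tcp_pos: [0.5281, -0.4045, 0.0623]
eef_rot: [2.535, 1.813, 0.028]
ft_force: [-0.3, 0.5, -0.4]
grip_width: 0.0854
```

Run:
```python
from h import *
s,p,R=st();print(p,R.round(4))
plan([(.5200,-.4085,.050,1.2306)],100,maxs=.03)
```

```text
[ 0.52814971 -0.40447685  0.06226479] [[ 0.3233  0.9458  0.0292]
 [ 0.9463 -0.3232 -0.0099]
 [ 0.      0.0309 -0.9995]]
[100.0, -0.64, -0.64, 1.23, 0.011]
```

Call:
{"fn": "drive_tool", "kwargs": {"series": [100,-0.4,-0.6,0.5,0.011,100,-0.2,-0.1,0.6,0,100,0,0,0,0]}}

```text
clock: 5.8
tcp_pos: [0.5211, -0.4059, 0.0524]
eef_rot: [2.541, 1.803, 0.03]
ft_force: [0.3, 0.4, -0.7]
grip_width: 0.0856
```

Run:
```python
from h import *
s,p,R=st();print(p,R.round(4),s['ft_force'])
plan([(.5205,-.4085,.050,1.2306)],100,maxs=.03)
```

```text
[ 0.52107373 -0.40590055  0.05244548] [[ 3.301e-01  9.434e-01  3.070e-02]
 [ 9.439e-01 -3.300e-01 -1.000e-02]
 [ 7.000e-04  3.230e-02 -9.995e-01]] [ 0.29076435  0.41318665 -0.70986337]
[100.0, -0.26, 0.03, 0.24, 0.004]
```

Call:
{"fn": "drive_tool", "kwargs": {"series": [100,-0.3,0,0.25,0.004,15,0,0,0,0,15,0,0,0,0,10,0,0,0,0,10,0,0,0,0], "newtons": 80}}

```text
clock: 6.22
tcp_pos: [0.5218, -0.4109, 0.054]
eef_rot: [2.539, 1.793, 0.033]
ft_force: [-0.6, 0.6, 0.0]
grip_width: 0.0389
```

Call:
{"fn": "drive_tool", "kwargs": {"series": [5,0,0,0,0,5,0,0,0,0,5,0,0,0,0,0,0,0,0,0]}}

```text
clock: 6.55
tcp_pos: [0.5222, -0.4114, 0.0549]
eef_rot: [2.538, 1.792, 0.034]
ft_force: [-0.1, -0.2, 0.2]
grip_width: 0.0158
```

Call:
{"fn": "drive_tool", "kwargs": {"series": [0,0,0,0,0,0,0,0,0,0]}}

```text
clock: 6.72
tcp_pos: [0.5222, -0.4114, 0.0549]
eef_rot: [2.538, 1.792, 0.033]
ft_force: [0.4, -0.2, 0.1]
grip_width: 0.0153
```

Call:
{"fn": "drive_tool", "kwargs": {"series": [0,0,0,-0.5,0,0,0,0,-1,0,0,0,0,-1.5,0]}}

```text
clock: 6.97
tcp_pos: [0.5188, -0.4089, 0.0824]
eef_rot: [2.545, 1.797, 0.03]
ft_force: [0.2, 0.8, -1.2]
grip_width: 0.0156
```

```bash
cat > rod.py <<'E'
from h import *
np.set_printoptions(precision=4,suppress=True)
def rod(cam,f):
    s,p,R=st();d=shot(cam,f);W=cloud(d);c=d['color'].astype(int);g=p-R[:,2]*.011
    # points near the tool-x axis through grasp point, ahead of the pads
    t=(W-g)@R[:,0];perp=np.linalg.norm(W-g-t[...,None]*R[:,0],axis=-1)
    m=(t>.03)&(t<.2)&(perp<.022)
    q=W[m]
    if len(q)<15: print('few',len(q));return
    vx=cv2.fitLine(q.astype(np.float32),cv2.DIST_HUBER,0,.001,.001).ravel();v=vx[:3]*np.sign(vx[:3]@R[:,0]);C=vx[3:]
    tt=(q-C)@v
    print(cam,len(q),'dir',v,'yaw',np.arctan2(v[1],v[0]),'pitch',v[2],'far end',C+v*tt.max(),'near',C+v*tt.min(),'tcp',p,'toolx',R[:,0],'w',s['grip_width'])
E
python3 - <<'E'
from rod import *
rod('wrist','w3.png');rod('side','s3.png')
E
```

```text
wrist 7527 dir [0.3112 0.9503 0.0098] yaw 1.2543185039564024 pitch 0.009766308590769768 far end [ 0.5515 -0.3106  0.0923] near [ 0.5286 -0.3806  0.0915] tcp [ 0.5188 -0.4089  0.0824] toolx [0.3345 0.9424 0.0008] w 0.015576170532450558
side 46 dir [0.2537 0.9672 0.0147] yaw 1.3142556172395194 pitch 0.014652995392680168 far end [ 0.58   -0.2345  0.0965] near [ 0.5697 -0.2738  0.0959] tcp [ 0.5204 -0.4104  0.0863] toolx [ 0.3345  0.9424 -0.0014] w 0.015297291057756133
```

View pics/w3.png

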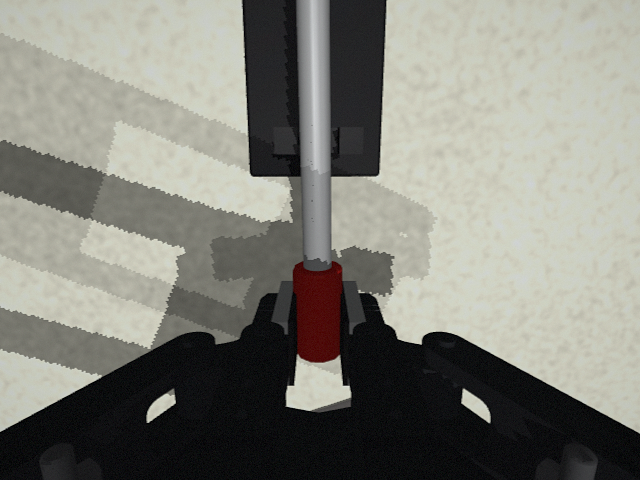

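The rod is held by its head, straight along tool x, with pitch about +0.01. Next I go to the pre-insert pose, with the tip about 45 mm short of the near eye.

Run:
```python
from h import *
plan([(.522,-.405,.115,1.23),(.564,-.315,.115,1.565)],0,maxs=.025,maxt=.06)
```

```text
[0.0, 0.29, -0.06, -1.46, -0.0, 0.0, 0.3, -0.05, -1.46, -0.0, 0.0, 1.65, 0.16, -0.0, -0.056, 0.0, 1.64, 0.25, -0.0, -0.056, 0.0, 1.62, 0.34, -0.0, -0.056]
[0.0, 1.6, 0.43, -0.0, -0.056, 0.0, 1.57, 0.52, -0.0, -0.056, 0.0, 1.53, 0.6, -0.0, -0.055]
```

Call:
{"fn": "drive_tool", "kwargs": {"series": [0,0.3,0,-1.5,0,0,0.3,0,-1.4,0,0,1.6,0.2,0,-0.056,0,1.6,0.3,0,-0.056,0,1.6,0.3,0,-0.056]}}

```text
clock: 7.48
tcp_pos: [0.543, -0.364, 0.1175]
eef_rot: [2.373, 1.996, 0.027]
ft_force: [-0.0, 0.1, -0.7]
grip_width: 0.0152
```

Call:
{"fn": "drive_tool", "kwargs": {"series": [0,1.6,0.4,0,-0.056,0,1.5,0.5,0,-0.056,0,1.0,0.6,0,-0.055,0,0,0,0,0]}}

```text
clock: 7.82
tcp_pos: [0.5645, -0.3206, 0.118]
eef_rot: [2.184, 2.198, 0.024]
ft_force: [-0.3, -0.5, -1.0]
grip_width: 0.0156
```

Run:
```python
from rod import *
print(st()[2])
rod('wrist','w4.png');rod('side','s4.png');rod('top','t4.png')
# eye edges again, unobstructed
for n in('side','top'):
    W=cloud(dict(np.load('pics/%s4.png.npz'%n[0])));m=(W[...,0]>.54)&(W[...,0]<.6)&(W[...,1]>-.09)&(W[...,1]<.075)&(W[...,2]>.108)&(W[...,2]<.14)
    for a in(-.0785,-.0435,-.0085,.0265,.0615):
        q=W[m&(abs(W[...,1]-a)<.009)];print(n,a,len(q),np.percentile(q,[2,50,98],axis=0).tolist() if len(q)>3 else '')
```

```text
[[-0.006   0.9991  0.0414]
 [ 0.9998  0.0068 -0.0196]
 [-0.0198  0.0412 -0.999 ]]
wrist 7548 dir [-0.0372  0.9992 -0.0125] yaw 1.608003836110577 pitch -0.012457871809601784 far end [ 0.5615 -0.2171  0.1257] near [ 0.5642 -0.2905  0.1266] tcp [ 0.5645 -0.3206  0.118 ] toolx [-0.006   0.9998 -0.0198] w 0.015587511275591584
few 2
top 312 dir [-0.0183  0.9997 -0.0179] yaw 1.5891235099101466 pitch -0.01789792813360691 far end [ 0.5603 -0.1366  0.1233] near [ 0.5631 -0.2912  0.1261] tcp [ 0.5635 -0.3222  0.1179] toolx [-0.0025  0.9998 -0.0207] w 0.015085271129315915
side -0.0785 0 
side -0.0435 0 
side -0.0085 0 
side 0.0265 0 
side 0.0615 0 
top -0.0785 51 [[0.5512001050477395, -0.08078937642647405, 0.10948289082930476], [0.5641421436701715, -0.0776468469559989, 0.13134286915067714], [0.5782941042437012, -0.07385750589257477, 0.1352342858372902]]
top -0.0435 51 [[0.5515688161680787, -0.0462173777469882, 0.12769430622922498], [0.5652637228779671, -0.043305390350957415, 0.13203690896085962], [0.5793328723417299, -0.03898253414047951, 0.1351264965995287]]
top -0.0085 49 [[0.5512629654723271, -0.011824299431004506, 0.12329053188037668], [0.564761053230453, -0.0074759947712078716, 0.1318041562670676], [0.5782038141262984, -0.004519983569521688, 0.13472423616507112]]
top 0.0265 47 [[0.5519423126471422, 0.02296672278785965, 0.10935313797673549], [0.5676349503964772, 0.026863079030733216, 0.1319714628996801], [0.5793951607769717, 0.029773962750772077, 0.1357997274644338]]
top 0.0615 54 [[0.5518898176810985, 0.057959662742302624, 0.10887894853358678], [0.5644542769722177, 0.061356828389141554, 0.13132969813606288], [0.5785579797766413, 0.06588161895705191, 0.13445464339154956]]
```

The eyes' axis is at x = 0.565, z = 0.118, yaw about 1.570. The rod has yaw 1.589 and pitch -0.018, so I correct yaw by +0.018 turn, drop 2 mm and shift +1.3 mm in x.

```bash
cat >> h.py <<'E'
def plan3(x,y,z,n,op=0,yaw=None):
    s,p,R=st();l=100*R.T@(np.array([x,y,z])-p)/n;cy=np.arctan2(R[1,0],R[0,0])
    print('tcp',p.round(4),'yaw',cy.round(4),'tx_z',R[2,0].round(4),'F',np.round(s['ft_force'],1));print(n,'x',l.round(3),'turn',None if yaw is None else round(-wrap(yaw-cy),4))
E
python3 - <<'E'
from h import *
plan3(.565,-.31,.116,2,yaw=1.557)
E
```

```text
tcp [ 0.5633 -0.3228  0.1179] yaw 1.5725 tx_z -0.0209 F [ 0.3 -0.1 -0.4]
2 x [0.642 0.085 0.084] turn 0.0155
```

Call:
{"fn": "drive_tool", "kwargs": {"series": [0,0.6,0.1,0.1,0.008,0,0.6,0.1,0.1,0.008,0,0,0,0,0]}}

```text
clock: 8.22
tcp_pos: [0.5644, -0.3124, 0.1153]
eef_rot: [2.214, 2.167, 0.021]
ft_force: [0.3, 0.2, -0.4]
grip_width: 0.0153
```

Run:
```python
from rod import *
plan3(.565,-.27,.116,3,yaw=1.557)
rod('wrist','w5.png');rod('top','t5.png')
```

```text
tcp [ 0.5644 -0.3124  0.1153] yaw 1.5492 tx_z -0.0207 F [ 0.3  0.2 -0.4]
3 x [ 1.413 -0.007 -0.052] turn -0.0078
wrist 7534 dir [-0.01    0.9998 -0.0142] yaw 1.580805364596048 pitch -0.014246069826185703 far end [ 0.5642 -0.2088  0.1229] near [ 0.5649 -0.2823  0.124 ] tcp [ 0.5644 -0.3124  0.1153] toolx [ 0.0216  0.9996 -0.0207] w 0.015305287813264616
top 289 dir [ 0.0037  0.9999 -0.0113] yaw 1.5670627906247419 pitch -0.01132172904908657 far end [ 0.5654 -0.1273  0.1215] near [ 0.5648 -0.2828  0.1233] tcp [ 0.5643 -0.3129  0.1154] toolx [ 0.0209  0.9996 -0.0213] w 0.01536616416387233
```

Call:
{"fn": "drive_tool", "kwargs": {"series": [0,1.4,0,-0.05,0,0,1.4,-0.03,-0.04,0,0,1.4,-0.03,-0.03,0,0,0,0,0,0]}}

```text
clock: 8.65
tcp_pos: [0.564, -0.2686, 0.1156]
eef_rot: [2.216, 2.165, 0.021]
ft_force: [-0.1, 1.0, -0.4]
grip_width: 0.015
```

Run:
```python
from rod import *
plan3(.565,-.22,.116,4,yaw=1.552)
rod('wrist','w6.png');rod('top','t6.png')
```

```text
tcp [ 0.564  -0.2686  0.1156] yaw 1.5469 tx_z -0.021 F [-0.1  1.  -0.4]
4 x [ 1.214 -0.004 -0.036] turn -0.0051
wrist 7542 dir [-0.0142  0.9999 -0.0085] yaw 1.585037820506809 pitch -0.008537879213690758 far end [ 0.5644 -0.1649  0.1236] near [ 0.5654 -0.2385  0.1242] tcp [ 0.564  -0.2686  0.1156] toolx [ 0.0239  0.9995 -0.021 ] w 0.015001316564520016
top 343 dir [0.0019 1.     0.0057] yaw 1.5688632259019093 pitch 0.005677232053130865 far end [ 0.5656 -0.0707  0.1237] near [ 0.5652 -0.2384  0.1228] tcp [ 0.5644 -0.2697  0.1157] toolx [ 0.0233  0.9995 -0.0223] w 0.015082401082540524
```

The tip is at the mouth of the first eye, on axis, with no contact force. Feeding in.

Call:
{"fn": "drive_tool", "kwargs": {"series": [0,1.2,0,-0.04,0,0,1.2,0,-0.04,0,0,1.2,-0.02,-0.03,0,0,1.2,-0.02,-0.03,0]}}

```text
clock: 9.08
tcp_pos: [0.5664, -0.2221, 0.1166]
eef_rot: [2.214, 2.159, 0.019]
ft_force: [0.2, -0.1, -1.1]
grip_width: 0.0154
```

Run:
```python
from h import *
plan3(.5645,-.17,.116,4,yaw=1.552)
```

```text
tcp [ 0.5664 -0.2221  0.1166] yaw 1.5449 tx_z -0.0259 F [ 0.2 -0.1 -1.1]
4 x [ 1.301 -0.079 -0.022] turn -0.0071
```

Call:
{"fn": "drive_tool", "kwargs": {"series": [0,1.2,-0.1,-0.02,0,0,1.2,-0.08,-0.02,0,0,1.2,-0.05,-0.03,0,0,1.2,-0.02,-0.03,0]}}

```text
clock: 9.42
tcp_pos: [0.5645, -0.1677, 0.1162]
eef_rot: [2.214, 2.16, 0.019]
ft_force: [0.0, 0.8, -1.0]
grip_width: 0.0153
```

Run:
```python
from h import *
plan3(.5645,-.13,.116,4,yaw=1.552)
```

```text
tcp [ 0.5645 -0.1677  0.1162] yaw 1.5456 tx_z -0.0252 F [ 0.   0.8 -1. ]
4 x [ 0.943 -0.023 -0.019] turn -0.0064
```

Call:
{"fn": "drive_tool", "kwargs": {"series": [0,1.0,-0.02,-0.02,0,0,1.0,-0.02,-0.02,0,0,1.0,-0.02,-0.02,0,0,1.0,-0.02,-0.02,0]}}

```text
clock: 9.75
tcp_pos: [0.5645, -0.1221, 0.1161]
eef_rot: [2.212, 2.161, 0.02]
ft_force: [-0.3, 0.5, -1.7]
grip_width: 0.0154
```

Run:
```python
from h import *
plan3(.5645,-.105,.116,4,yaw=1.552)
d=shot('top','t7.png');shot('wrist','w7.png');W=cloud(d);c=d['color'].astype(int)
m=(c[...,0]>2.5*c[...,1])&(c[...,0]>70)&(abs(W[...,0]-.565)<.02)&(W[...,2]>.1)&(W[...,1]<-.05);print('red top',m.sum(),np.nanmax(W[m],0) if m.any() else '')
m=(abs(W[...,0]-.565)<.008)&(W[...,2]>.108)&(W[...,2]<.13)&(W[...,1]>.066);print('tip',m.sum(),W[m].max(0) if m.any() else '',W[m].mean(0) if m.any() else '')
```

```text
tcp [ 0.5645 -0.1221  0.1161] yaw 1.547 tx_z -0.0251 F [-0.3  0.5 -1.7]
4 x [ 0.427 -0.01  -0.008] turn -0.005
red top 0 
tip 54 [0.57296066 0.63838068 0.12985496] [0.56552638 0.63300317 0.11883584]
```

View pics/w7.png

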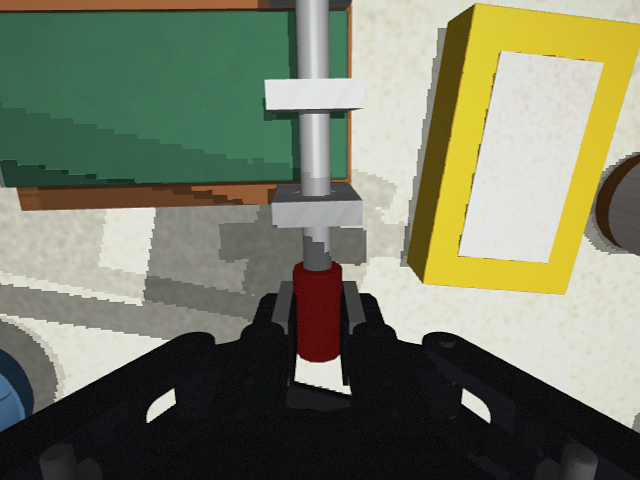

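The shaft runs cleanly through the eyes. The head front (row 265) is about 20 mm from the outer eye (row 228). Now pushing home gently.

Call:
{"fn": "drive_tool", "kwargs": {"series": [0,0.6,-0.01,-0.01,0,0,0.5,-0.01,-0.01,0,0,0.3,0,-0.01,0]}}

```text
clock: 10.1
tcp_pos: [0.5649, -0.1072, 0.1161]
eef_rot: [2.211, 2.162, 0.019]
ft_force: [0.4, -0.3, -1.4]
grip_width: 0.0153
```

Call:
{"fn": "drive_tool", "kwargs": {"series": [0,0.3,0,0,0,0,0.2,0,0,0]}}

```text
clock: 10.27
tcp_pos: [0.5651, -0.1024, 0.1159]
eef_rot: [2.21, 2.162, 0.018]
ft_force: [-0.9, -7.1, -1.5]
grip_width: 0.0154
```

Call:
{"fn": "drive_tool", "kwargs": {"series": [0,0.3,0,0,0]}}

```text
clock: 10.35
tcp_pos: [0.5652, -0.1023, 0.116]
eef_rot: [2.206, 2.161, 0.012]
ft_force: [-2.2, -15.6, -1.1]
grip_width: 0.0154
```

Contact (-15.6 N) came at TCP y = -0.1023, right where home was predicted. Releasing and lifting away.

Call:
{"fn": "drive_tool", "kwargs": {"series": [0,0,0,0,0,20,0,0,0,0,30,0,0,0,0,50,0,0,0,0,60,0,0,0,0], "newtons": 20}}

```text
clock: 10.77
tcp_pos: [0.5657, -0.1035, 0.1163]
eef_rot: [2.207, 2.158, 0.012]
ft_force: [-0.2, 0.2, 1.1]
grip_width: 0.0486
```

Call:
{"fn": "drive_tool", "kwargs": {"series": [60,0,0,0,0,60,0,0,0,0,60,0,0,0,0]}}

```text
clock: 11.02
tcp_pos: [0.566, -0.1031, 0.1166]
eef_rot: [2.207, 2.158, 0.013]
ft_force: [0.4, 0.2, 0.2]
grip_width: 0.0513
```

Call:
{"fn": "drive_tool", "kwargs": {"series": [60,0,0,-1.5,0,60,0,0,-2.5,0,60,0,0,-3.5,0,60,-3,0,-2.5,0,60,-3,0,-1,0]}}

```text
clock: 11.43
tcp_pos: [0.5561, -0.1541, 0.2271]
eef_rot: [2.209, 2.175, 0.006]
ft_force: [1.1, -0.3, -1.2]
grip_width: 0.0516
```

Call:
{"fn": "drive_tool", "kwargs": {"series": [60,-1,0,0,0,60,0,0,0,0]}}

```text
clock: 11.6
tcp_pos: [0.5583, -0.1692, 0.2319]
eef_rot: [2.205, 2.165, 0.01]
ft_force: [0.0, 0.2, -0.1]
grip_width: 0.0509
```

Run:
```python
from h import *
np.set_printoptions(precision=4,suppress=True)
print(st()[1],st()[0]['ft_force'])
for n in('wrist','side','top'):
    d=shot(n,n[0]+'8.png');W=cloud(d);c=d['color'].astype(int)
    near=(abs(W[...,0]-.565)<.02)&(W[...,2]>.1)&(W[...,2]<.14)
    m=near&(c[...,0]>2.5*c[...,1])&(c[...,0]>50)&(W[...,1]<-.06)
    print(n,'head',m.sum(),*(np.percentile(W[m],[1,50,99],axis=0) if m.sum()>5 else []))
    m=near&(W[...,1]>.068)&(W[...,1]<.12)&(abs(W[...,0]-.565)<.01);print(' tip',m.sum(),*(np.percentile(W[m],[1,50,99],axis=0) if m.sum()>5 else []))
    for a in((-.07,-.05),(-.035,-.015),(0,.02),(.035,.053)):
        m=near&(W[...,1]>a[0])&(W[...,1]<a[1])&(W[...,2]>.112)&(W[...,2]<.128)
        if m.sum()>5:print(' shaft',a,m.sum(),W[m].mean(0),W[m][:,2].max())
a=cv2.imread('pics/s8.png')[150:310,230:450];cv2.imwrite('pics/s8c.png',cv2.resize(a,None,fx=3.4,fy=3.4,interpolation=2))
```

```text
[ 0.5583 -0.1692  0.2319] [ 0.0224  0.1687 -0.0734]
wrist head 1627 [ 0.5561 -0.1168  0.1162] [ 0.5643 -0.1     0.1232] [ 0.5728 -0.0843  0.1255]
 tip 0
 shaft (-0.07, -0.05) 645 [ 0.5649 -0.0599  0.1196] 0.12240655011776007
side head 86 [ 0.5561 -0.1175  0.118 ] [ 0.5641 -0.1013  0.1226] [ 0.5725 -0.0854  0.1262]
 tip 0
 shaft (-0.07, -0.05) 17 [ 0.5635 -0.0548  0.1192] 0.12230674313783808
 shaft (-0.035, -0.015) 13 [ 0.5645 -0.021   0.1201] 0.12271847057091219
 shaft (0, 0.02) 6 [0.5661 0.0136 0.1188] 0.12125403880896421
top head 49 [ 0.5599 -0.1134  0.1186] [ 0.5652 -0.1001  0.1233] [ 0.57   -0.0857  0.1269]
 tip 21 [0.5631 0.069  0.1144] [0.5655 0.0741 0.1191] [0.5705 0.0811 0.1213]
 shaft (-0.07, -0.05) 36 [ 0.5659 -0.0604  0.1189] 0.12373927394980692
 shaft (-0.035, -0.015) 36 [ 0.5654 -0.0248  0.1192] 0.12432617376635285
 shaft (0, 0.02) 32 [0.5662 0.0102 0.1192] 0.12445156018136998
 shaft (0.035, 0.053) 30 [0.5653 0.0447 0.1189] 0.1225870628908089
```

View pics/s8c.png

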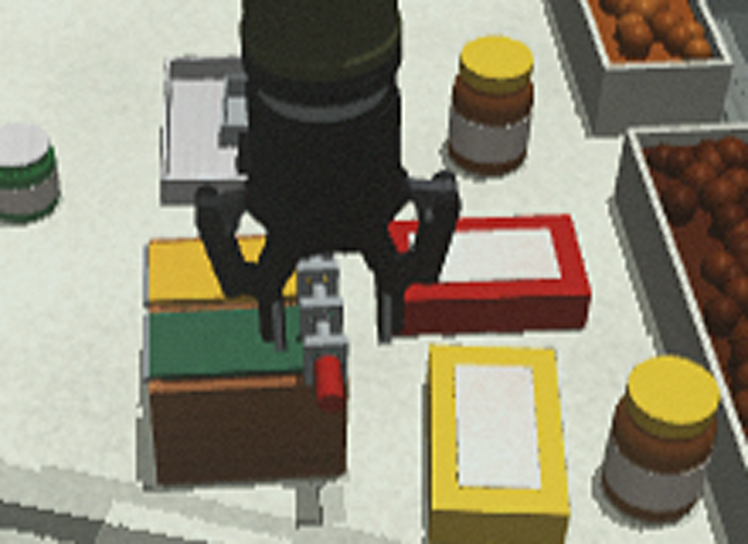

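The head meets the outer eye with its front at y ≈ -0.083 to -0.084 (eye face at -0.0825). The shaft is on axis past all the eyes, the tip is out the far side, both lids are flat, and the arm is clear.

```bash
python3 -c "
from bench import arm
print(arm.finish_job())"
```

```text
the job is handed in; nothing more can be done
None
```

The nut box is locked: both lids are shut and the rod is through all five eyes, with its head against the outer eye on the −y side. I handed the job in at about 11.6 s; the interface gives no verdict.

**How it went:** I shut both lids with one push of the open fingers, then picked the rod up by its red head. I threaded it from the −y side and pushed until contact, about 16 N, at the position I had predicted for home. Then I released it and backed the arm away.

**Last checks:**
- **Lids:** straight after the push, slopes were about 0.002 rad. I did not measure them again, but they look flat in the final side view.
- **Rod axis:** its x is within about 1–2 mm of the eyes' axis, and its height is within about 3 mm.
- **Head:** its front is about 1 mm from the outer eye, against the 6 mm allowed.
- **Tip:** it is out past the far eye, about 90 mm from the middle eye where at least 80 mm is needed. Only 21 depth points showed it.
- **Robot:** the gripper is empty and clear, with about 0 N at the wrist.
- **Bystanders:** the jars, cartons and can look unmoved in the last side view. I did not measure any of them, and the scoop and bowl were hidden or outside that crop.

**What disagreed:**
- **Finger rub:** one finger rubbed a lid eye at up to 7 N while closing. I corrected it with a small sideways shift.
- **Tool tilt:** the tool slowly tilted to about 0.04 rad, which the moves could not correct. The rod still went in without jamming.
- **Head width:** the gripper read 15–16 mm on the 18 mm head, but the wrist picture showed a firm, straight grasp.

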